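Clamp a flow cell in a one-hand bar clamp

TASK

Stand the flow cell on the bench between the jaws of the open bar clamp, its two steel end plates facing the jaw pads, and let go of it. Then squeeze the clamp's trigger to its handle, stroke after stroke, until the sliding jaw grips the cell firmly and keeps its grip once the trigger is let out: pinch the gasket with about 20 N but never crush it with 30 N or more, so feel the trigger stiffen and stop in time. Leave the beaker, petri dish, jar and timer where they are.

Things in the scene. Friction and masses are not known exactly. Their poses are not given: they have to be found in the camera images.
- clamp: one-hand bar clamp, black, lying flat on its side, loose, 0.35 kg, 38 mm high; all parts move level. This is its body. Origin: underside, bar's centre line, plane of the fixed jaw's pad. +x along the toothed bar to the sliding jaw, +y to the jaws, -y to the handle. Bar: y -11 to 8, z 12 to 24 mm. Housing: x -82 to -8, y -32 to 27. Handle: x -80 to -58, y -125 to -30, z 2 to 34 mm
- jaw_face (a point): middle of the fixed jaw's pad (clamp x 0, y 46, z 20 mm); the pad spans y 19 to 74, z 3 to 38 mm. The sliding jaw's pad, alike, faces it 60 to 80 mm away at +x (it varies and is not measured). A ratchet lets that jaw move only to close; when the trigger is let out the jaw gives back up to 1 mm. The release button is not needed
- clamp_trigger (a joint): the trigger, grey lever beside the handle on the sliding jaw's side, y -114 to -33, z 5 to 31 mm, pivot at clamp x -30, y 17. 0 = out, 0.23 rad = fully in, at its stop; sprung. A full stroke draws the jaw 2 to 6 mm in. A free stroke (the first always is) takes 5 N of finger force (out) to 8-14 N (in), bench drag included; the grip adds 0.3 to 0.4 N per newton
- grip_point (a point): where to squeeze: clamp x -49, y -80, z 18 mm, axes as the clamp's; midway between the back of the handle and the outer face of the trigger, 62 mm apart with the trigger out, 40 mm fully in. Fingers go down outside both and close along x; the clamp slides a few mm to suit them
- flow_cell: flow cell, upright, loose, 54 x 50 x 60 mm, 0.32 kg: two white blocks with steel end plates, a black gasket between, a brass stub 16 mm tall on each. Origin: underside, centre of the thicker block; +x through the gasket to the thinner block: end plates at x -13 and +41, gasket 13 to 19, y -25 to 25 mm. The thinner block gives 1 mm for each 6 N; gasket flat at 5.5 mm, 33 N
- cell_mid (a point): the middle of the cell's length, at x 14, y 0, z 45 mm in the cell's frame; hold the cell here, across its 50 mm width (along its y)
- beaker: glass beaker, 53 x 59 x 70 mm, origin at the centre of its underside; leave it alone
- petri_dish: petri dish, 60 mm across, 13 mm high, origin at the centre of its underside; leave it alone
- grease_jar: jar with a screw lid, 45 mm across, 36 mm high, origin at the centre of its underside; leave it alone
- timer: bench timer lying flat, 66 x 68 x 19 mm, origin at the centre of its underside; leave it alone

How it is judged:
By the outcome, as a careful person would: the job done as asked, in the order asked, and still so for the second after the job is handed in, with the robot touching nothing.
It also fails if it takes over 70 s, if anything falls off the work surface, if the arm or the gripper's body presses on something with over 40 N, if the wrist force passes 120 N, or if a joint passes its speed limit or range.

ROBOT

A 7-joint arm with a two-finger parallel gripper is mounted at the origin on a cart in front of the work surface, level with it; the furniture and walls round the work are solid. World frame = base frame: x ahead of the robot, y to its left, z up, the work surface at z = 0. Lengths are in m, angles in rad, forces in N, time in s.
With the tool pointing down it reaches from about 0.425 to 0.825 m from the base axis. Payload 3.6 kg.
Tool frame: the origin (TCP) lies where the fingers leave the gripper's body, on its centre line; the fingertips stand 73 mm ahead of it and the grasp point (between the pads) lies 54 mm ahead of it; x points along the fingers, y is the direction in which the jaws open and shut, and the axes are right-handed (so a half turn about x gives the same grasp; the last joint's range is limited). The gripper opens to 85 mm and grips with 20 to 120 N. Pads are 22 mm wide; open, the fingers measure 114 mm over their backs; the gripper's body (76 mm by 85 mm) begins 54 mm behind the grasp point. The pads swing forward as they close: fully open they stand 13 mm farther back than shut.
Start: joints at [-1.375, 0.615, -0.013, 1.423, 0.008, 1.103, -0.04], TCP at [0.144, 0.634, 0.304] pointing down, gripper open.
Joint ranges: [-3.12, 3.12], [-0.3, 2.06], [-1.34, 1.32], [0.26, 2.42], [-1.36, 4.5], [0.01, 1.98], [-2.84, 2.84]. Speed limits (rad/s): [2.79, 2.79, 3.14, 3.14, 3.14, 3.14, 3.14].

INTERFACE

Orientations are given as a unit quaternion [x, y, z, w].
In Python, from station import arm, snapshot, camera_info, ticket gives the robot as it stands. Calls block until the motion is done:
- arm.movep(position, orientation): joint-space move of the TCP to a pose.
- arm.line_to(position, velocity=0.15, ori=None): straight line of the TCP; ori=None keeps the orientation; velocity is the mean speed in m/s.
- arm.move_j(angles): joint-space move.
- arm.move_gripper(opening, effort=None): opening from 0.0 (shut) to 1.0 (fully open); effort is the grip in N (None keeps the last); returns when the fingers have stopped.
- arm.pause(seconds).
- arm.ik(position, orientation): joint angles nearest the present ones, or None.
- snapshot(name): name is "scene" or "top"; returns the picture (384x512x3 uint8, blue, green, red); there is no depth.
- camera_info(name): a dict with "fx", "fy", "cx", "cy" (pixels), "R" (3x3) and "t" (3): a world point X has camera coordinates R X + t. Camera axes: x right, y down, z forward; pixel columns grow to the right and rows downward; lengths in m; the calibration is good to about 2 mm. A picture is of the moment at which its call begins. camera_info takes no time and is no camera call.
A pose or a line that the arm cannot do raises arm.MotionError and nothing moves.
- ticket.finish_job(): hands the job in, once; it reports no verdict.
Readings, each from a call of its own:
- arm.read_time(): time.
- arm.read_joint_positions(): joint angles.
- arm.read_dq(): joint speeds.
- arm.read_effort(): joint torques, N m.
- arm.read_tool_pos(): TCP position.
- arm.read_eef_rot(): TCP orientation.
- arm.read_ft_force(): force on the tool from outside, world axes, zero at the start.
- arm.read_wrist_torque(): the same for the moment, N m.
- arm.read_opening(): opening from 0.0 (shut) to 1.0 (fully open).
Only numpy, scipy, OpenCV 4.12 (cv2) and the standard library are available. Lean on these libraries where they do the work, as an engineer would, in place of code of your own. Each camera call takes 0.05 s, during which the arm holds its last target. There are 200 camera calls.

## Working session

There is one attempt and no reset: what is moved stays moved. The work goes in short steps, each a Python script; the robot and the scene stay as the last script left them, time stands still between calls to the robot, and variables do not carry over. Pictures are saved under pics/ and viewed, on a budget of 10 in all, crops included, one or two more only if the job needs it, and the job is handed in when it is done.

```bash
ls; mkdir -p pics; python3 - <<'E'
from station import arm,snapshot,camera_info
import cv2
for n in("top","scene"):
    im=snapshot(n);cv2.imwrite(f"pics/{n}0.png",im)
    c=camera_info(n);print(n,c)
print(arm.read_time(),arm.read_eef_rot(),arm.read_tool_pos())
E
```

```text
pics
top {'fx': 494.50077478127946, 'fy': 494.50077478127946, 'cx': 255.86535612611212, 'cy': 183.55425017242422, 'R': array([[ 1.93551543e-02, -9.99812575e-01, -4.40197459e-04],
       [-9.92695180e-01, -1.91649251e-02, -1.19117530e-01],
       [ 1.19086768e-01,  2.74252008e-03, -9.92880063e-01]]), 't': array([-0.01734996,  0.54731523,  1.52798839])}
scene {'fx': 497.0185376770846, 'fy': 497.0185376770846, 'cx': 249.77365489326613, 'cy': 188.02031190069005, 'R': array([[ 0.80857009, -0.58824818, -0.01335975],
       [-0.45884733, -0.61616493, -0.64015616],
       [ 0.36833888,  0.52374121, -0.76812864]]), 't': array([-0.44656128,  0.28065688,  1.3392234 ])}
0.1 [ 0.07773283  0.70281286 -0.07938674  0.7026446 ] [0.14347684 0.63343797 0.30283013]
```

View pics/top0.png

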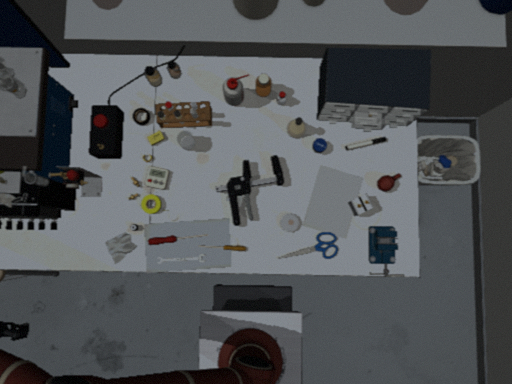

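View pics/scene0.png

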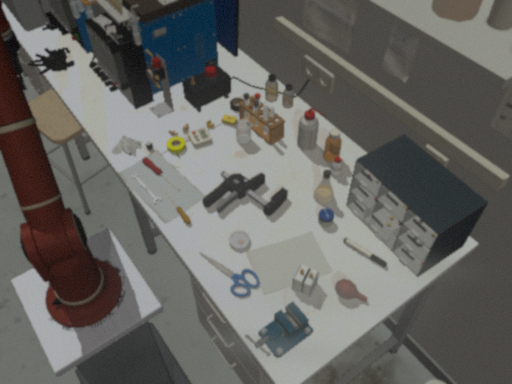

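The top view shows the clamp at about (245,185), with its jaws toward image-up and the sliding jaw at (279,170). The flow cell is at about (363,206), the petri dish at (290,222), the timer at (157,178) and the beaker at about (186,141). Next I'll enlarge the clamp and the cell.

```bash
python3 - <<'E'
import cv2,numpy as np
t=cv2.imread("pics/top0.png");s=cv2.imread("pics/scene0.png")
def crop(im,x,y,w,h,k):
    c=cv2.resize(im[y:y+h,x:x+w],None,fx=k,fy=k,interpolation=cv2.INTER_CUBIC)
    c=cv2.convertScaleAbs(c,alpha=1.5,beta=15)
    for i in range(0,w,10): cv2.putText(c,str(x+i),(i*k,8),0,.3,(0,0,255));cv2.line(c,(i*k,10),(i*k,16),(0,0,255))
    for i in range(0,h,10): cv2.putText(c,str(y+i),(0,i*k+4),0,.3,(0,0,255))
    return c
a=crop(t,210,145,80,85,5);b=crop(t,340,185,48,40,8)
d=crop(s,195,160,100,60,4);e=crop(s,285,255,50,45,8)
A=np.zeros((425,790,3),np.uint8);A[:425,:400]=a;A[:320,402:402+384]=b
B=np.zeros((365,805,3),np.uint8);B[:240,:400]=d;B[:360,402:802]=e
cv2.imwrite("pics/c1.png",A);cv2.imwrite("pics/c2.png",B[:,:800])
E
```

```text
(no output)
```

View pics/c1.png

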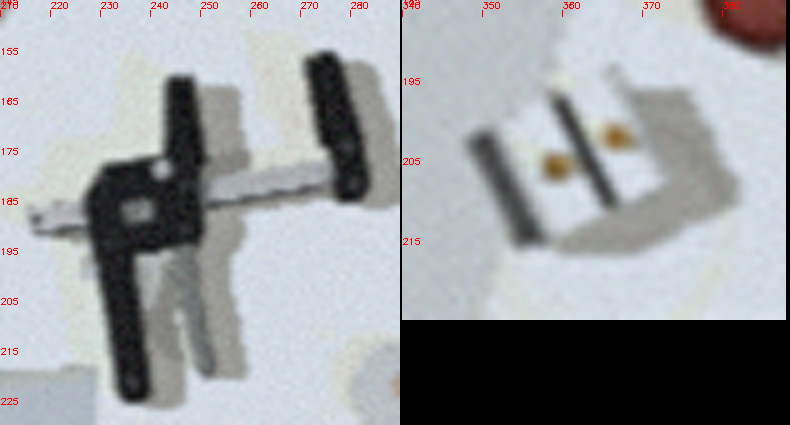

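View pics/c2.png

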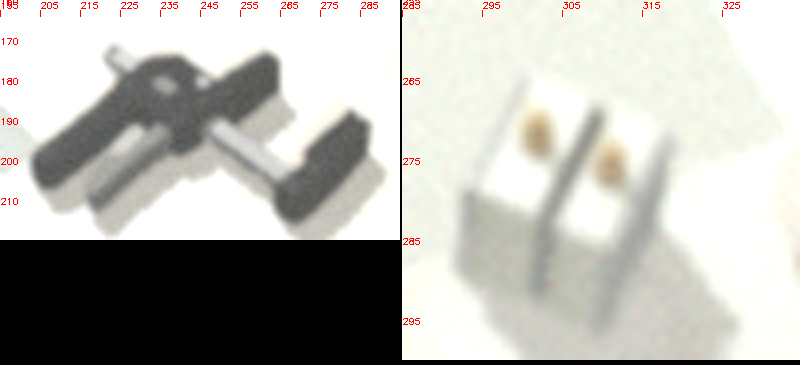

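The crops show these points:
- **Fixed jaw:** tip at about (246,160) in the top view.
- **Sliding jaw:** tip at about (274,156).
- **Handle:** end at about (236,224).
- **Trigger:** end at about (250,218).
- **Cell:** gasket runs from (359,197) to (366,211), with stubs near (359,206) and (367,202).

I'll now measure these with masks and rays.

```bash
cat > h.py <<'E'
import numpy as np,cv2
from station import arm,snapshot,camera_info,ticket
def ray(n,p):
    c=camera_info(n);R,t=c["R"],c["t"]
    p=np.atleast_2d(p).astype(float)
    d=np.c_[(p[:,0]-c["cx"])/c["fx"],(p[:,1]-c["cy"])/c["fy"],np.ones(len(p))]@R
    return -R.T@t,d
def onz(n,p,z):
    o,d=ray(n,p);return (o+d*((z-o[2])/d[:,2])[:,None])[:,:2]
def tri(p1,p2):
    o1,d1=ray("top",p1);o2,d2=ray("scene",p2);d1=d1[0];d2=d2[0]
    s=np.linalg.lstsq(np.c_[d1,-d2],o2-o1,rcond=None)[0]
    a,b=o1+s[0]*d1,o2+s[1]*d2;return (a+b)/2,np.linalg.norm(a-b)
def proj(n,X):
    c=camera_info(n);q=c["R"]@np.asarray(X)+c["t"];return np.array([c["fx"]*q[0]/q[2]+c["cx"],c["fy"]*q[1]/q[2]+c["cy"]])
def blobs(im,box,f,mn=8):
    x,y,w,h=box;m=f(im[y:y+h,x:x+w].astype(int)).astype(np.uint8)
    n,l,s,c=cv2.connectedComponentsWithStats(m)
    return [(s[i,4],c[i]+[x,y],np.argwhere(l==i)[:,::-1]+[x,y]) for i in range(1,n) if s[i,4]>=mn]
def fit(P):
    vx,vy,x,y=cv2.fitLine(P.astype(np.float32),2,0,.01,.01).ravel();return np.array([x,y]),np.degrees(np.arctan2(vy,vx))
E
python3 - <<'E'
from h import *
t=cv2.imread("pics/top0.png");s=cv2.imread("pics/scene0.png")
print("cams",ray("top",[0,0])[0],ray("scene",[0,0])[0])
brass=lambda a:(a[...,2]-a[...,0]>28)
bt=blobs(t,(350,193,24,22),brass,3);bs=blobs(s,(294,262,26,28),brass,3)
for b in bt:print("t",b[:2])
for b in bs:print("s",b[:2])
for a in bt:
  for b in bs: print(tri(a[1],b[1]))
gask=blobs(t,(350,193,24,22),lambda a:a.max(-1)<75,3)
for b in gask:
    W=onz("top",b[2],.06);print("dark",b[0],b[1],fit(W),W.min(0),W.max(0))
blk=lambda a:a.max(-1)<70
for b in blobs(t,(210,145,80,85),blk,20):
    W=onz("top",b[2],.038);r=cv2.minAreaRect((W*1e3).astype(np.float32));print("blk",b[0],b[1],r,fit(W)[1])
    Hh=b[2][b[2][:,1]>198]
    if len(Hh)>20:
        W=onz("top",Hh,.034);print("handle",fit(W),W.min(0),W.max(0))
        J=b[2][b[2][:,1]<173];W=onz("top",J,.038);print("fjaw",fit(W),cv2.minAreaRect((W*1e3).astype(np.float32)))
E
```

```text
cams [ 0.3616898  -0.01104799  1.58229641] [-0.0034333  -0.79116441  1.20239414]
t (np.int32(7), array([366.        , 201.71428571]))
t (np.int32(5), array([358.8, 205.4]))
s (np.int32(12), array([301.25, 271.  ]))
s (np.int32(8), array([310.5, 274.5]))
(array([ 0.48350576, -0.33691467,  0.08711259]), np.float64(0.019342149579490327))
(array([ 0.49460755, -0.34673621,  0.06721737]), np.float64(0.0019453714900332987))
(array([ 0.48256329, -0.32446955,  0.06671029]), np.float64(0.0012256575495670913))
(array([ 0.49346925, -0.3343848 ,  0.04765389]), np.float64(0.023154741879683964))
dark 29 [362.48275862 203.55172414] (array([ 0.48850796, -0.33692166], dtype=float32), np.float32(26.28628)) [ 0.46873042 -0.34765527] [ 0.50864691 -0.32627934]
dark 42 [352.85714286 208.5       ] (array([ 0.4726441 , -0.30717248], dtype=float32), np.float32(25.669048)) [ 0.45575296 -0.31985512] [ 0.49261346 -0.29840008]
blk 241 [277.34024896 170.21991701] ((591.01611328125, -73.88645935058594), (97.3090591430664, 28.361209869384766), 14.784984588623047) 14.150919
blk 862 [240.25174014 191.24941995] ((511.8264465332031, 29.521011352539062), (130.66180419921875, 187.70376586914062), 55.184173583984375) -10.330064
handle (array([0.4594787 , 0.04788265], dtype=float32), np.float32(12.941445)) [0.41583297 0.00315147] [0.49811211 0.07353087]
fjaw (array([0.6004413 , 0.02524204], dtype=float32), np.float32(9.325838)) ((602.20361328125, 23.88513946533203), (38.40102767944336, 22.09562873840332), 1.2866030931472778)
```

```bash
python3 - <<'E'
from h import *
t=cv2.imread("pics/top0.png").astype(float).max(-1)
def edge(r,a,b,thr=80):  # first crossing going a->b from dark to light
    st=1 if b>a else -1
    for c in range(a,b,st):
        if t[r,c]<=thr<t[r,c+st]: return c+st*(thr-t[r,c])/(t[r,c+st]-t[r,c])
def line(name,rows,a,b,z):
    P=np.array([(edge(r,a(r),b(r)),r) for r in rows if edge(r,a(r),b(r))],float)
    W=onz("top",P,z);f=fit(W);print(name,f,np.abs(W-f[0])[:,0].max()*2);return f
I=lambda k:(lambda r:k)
f=line("fixed pad",range(163,176),I(246),I(260),.038)
s=line("slide pad",range(159,182),lambda r:int(274+(r-157)*.18),I(262),.038)
hl=line("handle L",range(200,222),lambda r:int(232+(r-198)*.2),I(218),.034)
hr=line("handle R",range(202,222),lambda r:int(232+(r-198)*.2),I(248),.034)
# bar lower edge by vertical gradient
P=[]
for c in list(range(253,272))+list(range(217,226)):
    col=t[176:196,c];P.append((c,176+np.argmin(col)))
P=np.array(P,float);print(P[:,1]);print("bar teeth",fit(onz("top",P,.02)))
for th in (11,12,13,14):
    a=np.radians(th);ex=np.array([np.sin(a),-np.cos(a)]);ey=np.array([np.cos(a),np.sin(a)])
    print(th,"gap",(s[0]-f[0])@ex,"handle rel fixed",(hl[0]-f[0])@ex,(hr[0]-f[0])@ex,"tip y", onz("top",[[246,160]],.038)@ey,onz("top",[[274,155.5]],.038)@ey,"hend",onz("top",[[236,225]],.034)@ey)
E
```

```text
fixed pad (array([0.5928617 , 0.01090706], dtype=float32), np.float32(10.440297)) 0.03816482447005276
slide pad (array([ 0.59105784, -0.05973849], dtype=float32), np.float32(14.9403105)) 0.06995472282852777
handle L (array([0.46090186, 0.06978745], dtype=float32), np.float32(10.895963)) 0.06568556940089598
handle R (array([0.45834213, 0.03975951], dtype=float32), np.float32(5.144104)) 0.05942419334147242
[186. 185. 185. 185. 185. 185. 185. 184. 184. 184. 184. 184. 183. 183.
 183. 183. 183. 183. 182. 188. 191. 191. 191. 191. 191. 191. 190. 190.]
bar teeth (array([0.5405882 , 0.01546155], dtype=float32), np.float32(-79.90137))
11 gap 0.06900340244519138 handle rel fixed -0.08297771762470223 -0.05398989614336512 tip y [0.61486512] [0.61385386] hend [0.41831113]
12 gap 0.06872673426601435 handle rel fixed -0.08502970766191793 -0.05619014900831374 tip y [0.61314559] [0.61056728] hend [0.41776559]
13 gap 0.06842913125780906 handle rel fixed -0.08705579682647854 -0.05837328580954823 tip y [0.6112393] [0.60709472] hend [0.41709281]
14 gap 0.06811068407333476 handle rel fixed -0.08905536795199738 -0.060538641542450415 tip y [0.60914682] [0.60343723] hend [0.41629297]
```

```bash
cat >> h.py <<'E'
from scipy.spatial.transform import Rotation as Ro
TH=np.radians(11);EX=np.array([np.sin(TH),-np.cos(TH)]);EY=np.array([np.cos(TH),np.sin(TH)]);O=np.array([.5515,.0029])
def quat(psi,pos):
    """tool down, jaw axis at world angle psi (or psi+pi, whichever needs less joint travel)"""
    best=None;q0=np.array(arm.read_joint_positions())
    for p in(psi,psi+np.pi):
        c,s=np.cos(p),np.sin(p)
        q=Ro.from_matrix(np.array([[0,c,s],[0,s,-c],[-1,0,0]])).as_quat();j=arm.ik(pos,q)
        if j is not None:
            d=np.abs(np.array(j)-q0).max()
            if best is None or d<best[0]:best=(d,q,j)
    print("ik",np.round(best[2],2));return best[1]
def cl(x,y):return O+x*EX+y*EY
E
python3 - <<'E'
from h import *
p=np.array([.4878,-.3355])
q=quat(np.radians(26),[*p,.2])
arm.movep([*p,.2],q);arm.line_to([*p,.101],.12)
arm.move_gripper(0,40);print("open",arm.read_opening(),arm.read_ft_force())
arm.line_to([*p,.22],.2);print(arm.read_ft_force(),arm.read_time())
t=cl(.035,.047);print(t)
q=quat(TH,[*t,.22]);arm.movep([*t,.22],q)
cv2.imwrite("pics/top1.png",snapshot("top"));im=snapshot("scene");cv2.imwrite("pics/scene1.png",im)
c=cv2.resize(im[90:240,180:380],None,fx=4,fy=4,interpolation=cv2.INTER_CUBIC);cv2.imwrite("pics/s1.png",c)
print(arm.read_opening(),arm.read_time(),arm.read_tool_pos())
E
```

```text
ik [-0.03  0.92  1.13  1.74 -0.93  1.12 -1.28]
open 0.5788161241002474 [0.2889987  0.50833145 4.78230946]
[-0.03467485  0.14027735 -3.76205347] 5.8417
[ 0.60431479 -0.02248893]
ik [-0.61  0.98  1.26  1.68 -0.98  1.25 -2.08]
0.5795688440737732 7.2083 [ 0.60384596 -0.02483374  0.22030257]
```

View pics/s1.png

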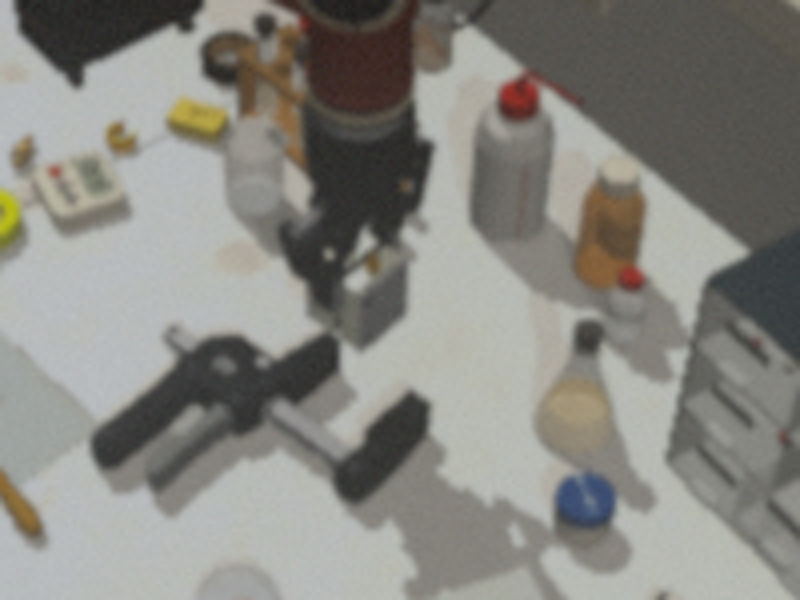

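The cell hangs upright in the gripper at about (375,290) in the crop, with the clamp open below at (250,400). I'll lower it in steps and watch the force.

```bash
python3 - <<'E'
from h import *
t=cl(.035,.047)
for z,v in((.15,.15),(.108,.08),(.102,.04)):
    arm.line_to([*t,z],v);print(z,arm.read_tool_pos(),arm.read_ft_force())
arm.move_gripper(.78,40);print(arm.read_ft_force(),arm.read_opening())
arm.line_to([*t,.2],.15)
g=cl(-.049,-.08);q=quat(TH+np.pi/2,[*g,.2]);arm.move_gripper(1.0);arm.movep([*g,.2],q)
print(arm.read_time(),arm.read_tool_pos(),g)
a=snapshot("top");b=snapshot("scene");cv2.imwrite("pics/top2.png",a);cv2.imwrite("pics/scene2.png",b)
A=np.hstack([cv2.resize(a[145:230,205:290],(400,400),interpolation=cv2.INTER_CUBIC),cv2.resize(b[140:225,195:280+15][:, :85],(400,400),interpolation=cv2.INTER_CUBIC)])
cv2.imwrite("pics/p2.png",cv2.convertScaleAbs(A,alpha=1.4))
E
```

```text
0.15 [ 0.6046553  -0.0232064   0.15056577] [ 1.49506274 -0.23487767 -2.59732534]
0.108 [ 0.60440374 -0.02277448  0.10796571] [-0.89064091 -0.78981819 -2.14131239]
0.102 [ 0.60430409 -0.02247005  0.10200649] [-0.07568454 -0.22458034 -4.17307825]
[-0.2014724  -0.07146883 -0.1622813 ] 0.7814279079773142
ik [-0.73  0.67  0.96  2.08 -0.78  0.8  -0.67]
11.5167 [0.46414992 0.03545489 0.20017219] [0.46362018 0.03573501]
```

View pics/p2.png

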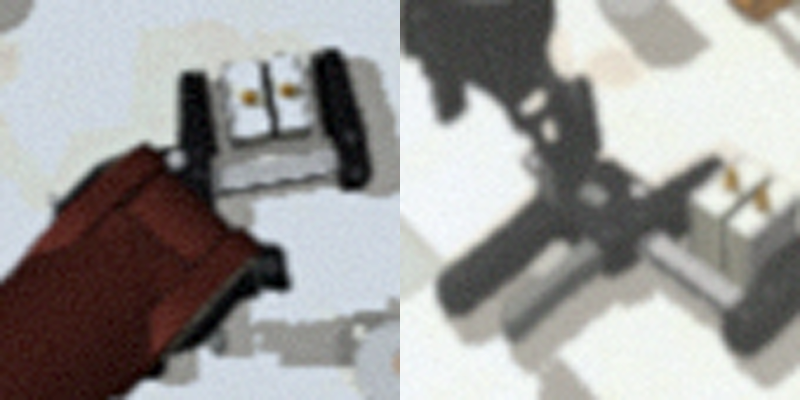

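The cell stands upright between the jaws, with a gap on each side. Next I'll descend on the grip and make the first free stroke in small steps, comparing commanded opening with actual.

```bash
python3 - <<'E'
from h import *
g=cl(-.049,-.08)
arm.line_to([*g,.11],.15);arm.line_to([*g,.076],.06);print(arm.read_ft_force(),arm.read_tool_pos())
t0=arm.read_time()
for o in (.76,.72,.68,.64,.6,.56,.52,.49,.46,.43):
    arm.move_gripper(o,20);print(o,round(arm.read_opening(),4),np.round(arm.read_ft_force(),1),round(arm.read_time()-t0,2))
E
```

```text
[ 0.16818986  0.16643585 -1.01300605] [0.46371386 0.03561837 0.07611753]
0.76 0.7605 [-0.8  0.   0.2] 0.34
0.72 0.7245 [-1.1  2.   2.7] 0.56
0.68 0.6813 [-2.7  3.   4.5] 0.78
0.64 0.6445 [-3.   5.   8.6] 0.99
0.6 0.5997 [-3.3  7.4 12.3] 1.21
0.56 0.5667 [-4.9 10.2 14.4] 1.43
0.52 0.5257 [-5.7 10.2 15.8] 1.64
0.49 0.4955 [-4.8 11.4 16.2] 1.86
0.46 0.4782 [-5.4 11.6 17. ] 2.08
0.43 0.4774 [-6.3 10.6 17.3] 2.29
```

```bash
cat >> h.py <<'E'
def gap():
    """distance (mm) along clamp x between outer edges of both jaw tips, top view"""
    ims=[snapshot("top").astype(float).max(-1) for _ in range(3)];t=np.mean(ims,0)
    sub=lambda r,c,d:c+d*(80-t[r,c])/(t[r,c+d]-t[r,c])
    L=[];Rr=[]
    for r in range(162,172):
        dark=[c for c in range(236,292) if t[r,c]<80]
        if not dark:continue
        L.append((sub(r,dark[0],-1),r));Rr.append((sub(r,dark[-1],1),r))
    L=onz("top",L,.038);Rr=onz("top",Rr,.038);l,r=L.mean(0),Rr.mean(0)
    return round((r-l)@EX*1e3,2),round(l[1]*1e3,1),round(r[1]*1e3,1)
def stroke(steps,eff=20,out=.78):
    for o in steps:
        arm.move_gripper(o,eff);print("  ",o,round(np.mean([arm.read_opening() for _ in range(3)]),4),np.round(arm.read_ft_force(),1))
    print(" in",gap(),end="")
    arm.move_gripper(out,eff);print(" out",gap(),"t",round(arm.read_time(),1))
E
python3 - <<'E'
from h import *
print("in",gap());arm.move_gripper(.78,20);print("out",gap(),arm.read_opening(),arm.read_time())
stroke((.64,.56,.5,.45))
cv2.imwrite("pics/top3.png",snapshot("top"))
E
```

```text
in (np.float64(115.46), np.float64(37.0), np.float64(-80.2))
out (np.float64(115.21), np.float64(37.7), np.float64(-79.2)) 0.7765641682317558 16.05
   0.64 0.6432 [-1.7  2.7  4.9]
   0.56 0.5652 [-3.4  7.2 12.2]
   0.5 0.5037 [-4.6  8.5 13.7]
   0.45 0.474 [-3.9  8.5 15.6]
 in (np.float64(110.94), np.float64(35.8), np.float64(-76.8)) out (np.float64(110.3), np.float64(36.4), np.float64(-75.6)) t 17.7
```

```bash
python3 - <<'E'
import h
from h import *
im=cv2.imread("pics/top2.png");h.snapshot=lambda n:im
print("initial",gap());h.snapshot=snapshot
stroke((.64,.56,.5,.45))
b=snapshot("top");s=snapshot("scene")
A=np.hstack([cv2.resize(b[145:230,205:290],(400,400),interpolation=cv2.INTER_CUBIC),cv2.resize(s[140:225,205:290],(400,400),interpolation=cv2.INTER_CUBIC)])
cv2.imwrite("pics/p3.png",cv2.convertScaleAbs(A,alpha=1.4))
E
```

```text
initial (np.float64(119.74), np.float64(36.2), np.float64(-85.3))
   0.64 0.6434 [-2.7  2.6  4.9]
   0.56 0.5628 [-3.6  7.1 11.9]
   0.5 0.5052 [-3.7  8.8 16.2]
   0.45 0.4704 [-4.  10.1 15.6]
 in (np.float64(105.35), np.float64(33.7), np.float64(-73.2)) out (np.float64(104.29), np.float64(33.9), np.float64(-71.9)) t 19.4
```

View pics/p3.png

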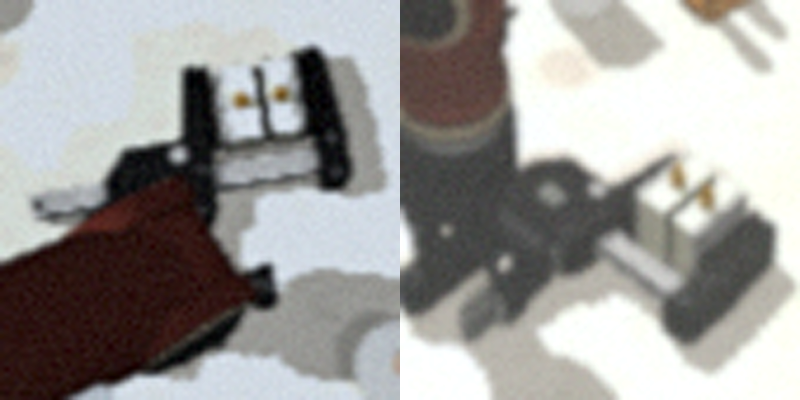

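The gap is nearly closed: total travel is about 15.4 mm, or roughly 5.1 mm per stroke. From here I'll take fine steps, averaging the readings.

```bash
cat >> h.py <<'E'
def fine(steps,eff=20):
    for o in steps:
        arm.move_gripper(o,eff);t0=arm.read_time()
        a=np.mean([arm.read_opening() for _ in range(40)]);f=np.mean([arm.read_ft_force() for _ in range(40)],0)
        print(f"{o:.2f} lag {1e4*(a-o):5.0f}e-4",np.round(f,2),round(t0,2),round(arm.read_time()-t0,3))
E
python3 - <<'E'
from h import *
fine((.76,.70,.67,.64,.62,.60,.58));print(gap())
E
```

```text
0.76 lag     0e-4 [-0.66  0.91 -0.88] 19.7 0.0
0.70 lag    23e-4 [-0.98  1.56  2.34] 19.93 0.0
0.67 lag     2e-4 [-1.83  3.49  4.67] 20.14 0.0
0.64 lag    24e-4 [-4.11  4.15  7.34] 20.36 0.0
0.62 lag    20e-4 [-3.58  5.65 10.21] 20.57 0.0
0.60 lag    42e-4 [-3.91  6.65 13.94] 20.79 0.0
0.58 lag    24e-4 [-4.1   7.12 14.93] 21.01 0.0
(np.float64(102.46), np.float64(33.9), np.float64(-70.1))
```

```bash
python3 - <<'E'
from h import *
for o in(.56,.54,.52):
    fine((o,));print(gap())
E
```

```text
0.56 lag    36e-4 [-4.12  9.71 15.69] 21.38 0.0
(np.float64(101.92), np.float64(33.9), np.float64(-69.5))
0.54 lag    33e-4 [-5.11 10.96 19.07] 21.74 0.0
(np.float64(101.58), np.float64(33.9), np.float64(-69.2))
0.52 lag    31e-4 [-6.95 10.93 21.18] 22.11 0.0
(np.float64(101.32), np.float64(33.9), np.float64(-68.9))
```

Fz is now above the free profile (21.2 against 15.8), so contact began at about 0.57. The rest of this stroke adds about 1 mm, or 6 N, which is safe. I'll finish it, let out, and feel the start of the next stroke.

```bash
python3 - <<'E'
from h import *
fine((.50,.48));print(gap());fine((.46,));print(gap())
arm.move_gripper(.78,20);print("out",gap())
fine((.76,.70,.67,.64,.62));print(gap())
E
```

```text
0.50 lag    45e-4 [-5.99 12.27 23.23] 22.48 0.0
0.48 lag   154e-4 [-7.33 13.19 24.89] 22.7 0.0
(np.float64(100.68), np.float64(33.9), np.float64(-68.2))
0.46 lag   332e-4 [-6.77 13.43 25.05] 23.07 0.0
(np.float64(100.64), np.float64(33.9), np.float64(-68.2))
out (np.float64(100.98), np.float64(34.3), np.float64(-68.2))
0.76 lag    38e-4 [-0.72 -0.21  0.11] 23.94 0.0
0.70 lag   -37e-4 [-0.91  1.71  3.68] 24.17 0.0
0.67 lag     2e-4 [-2.14  3.78  5.62] 24.38 0.0
0.64 lag    54e-4 [-1.66  5.81 10.55] 24.6 0.0
0.62 lag    22e-4 [-3.58  6.52 14.19] 24.82 0.0
(np.float64(101.0), np.float64(35.2), np.float64(-67.3))
```

The previous stroke stalled at 20 N and 0.494, with Fz at 25 against about 16 free. That means Fz is roughly 1.25 × finger force, so the peak grip was about 18–20 N. I'll continue this stroke in 0.01 steps and stop when Fz exceeds the free profile by about 9–10 N.

```bash
python3 - <<'E'
from h import *
for o in(.61,.60,.59):
    fine((o,));print(gap())
E
```

```text
0.61 lag    26e-4 [-4.7   7.58 16.08] 25.18 0.0
(np.float64(100.65), np.float64(35.2), np.float64(-66.9))
0.60 lag    26e-4 [-4.45  8.19 17.85] 25.55 0.0
(np.float64(100.37), np.float64(35.2), np.float64(-66.7))
0.59 lag    49e-4 [-6.02  8.83 20.01] 25.92 0.0
(np.float64(100.11), np.float64(35.2), np.float64(-66.4))
```

```bash
python3 - <<'E'
from h import *
for o in(.58,.57):
    fine((o,));print(gap())
E
```

```text
0.58 lag    47e-4 [-5.32 10.11 20.5 ] 26.28 0.0
(np.float64(100.0), np.float64(35.2), np.float64(-66.3))
0.57 lag   145e-4 [-4.32 10.41 20.94] 26.65 0.0
(np.float64(99.98), np.float64(35.2), np.float64(-66.3))
```

Stalled at 20 N effort at 0.5845. The gasket itself gives an independent check: its integrated darkness in the top view scales with its thickness (6 mm when free). I'll let out and compare.

```bash
cat >> h.py <<'E'
def gasket(im):
    """thickness (rel.) of gasket: integrated red-channel deficit across it, plus stub distance"""
    a=im.astype(float);B=np.argwhere((a[...,2]-a[...,0]>28)&(np.indices(a.shape[:2])[0]>150)&(np.indices(a.shape[:2])[0]<180)&(np.indices(a.shape[:2])[1]>248)&(np.indices(a.shape[:2])[1]<275))
    w=a[B[:,0],B[:,1],2]-a[B[:,0],B[:,1],0];m=(B[:,1]<np.median(B[:,1]))
    mid=B[:,1].min()/2+B[:,1].max()/2;L=B[:,1]<mid
    p=np.average(B[L],axis=0,weights=w[L]);q=np.average(B[~L],axis=0,weights=w[~L])
    W=onz("top",[p[::-1],q[::-1]],.07);d=np.linalg.norm(W[1]-W[0])*1e3
    out=[];cx=(p[1]+q[1])/2;cy=(p[0]+q[0])/2
    for r in range(int(cy)-5,int(cy)+6):
        c0=cx+(r-cy)*.19;s=a[r,int(round(c0))-4:int(round(c0))+5,2]
        k=int(np.argmin(s[2:7]))+2;s=a[r,int(round(c0))-4+k-3:int(round(c0))-4+k+4,2]
        wh=np.sort(s)[-3:].mean();out.append((wh-s).sum()/wh)
    return round(np.median(out),2),round(np.mean(out),2),round(d,2)
E
python3 - <<'E'
from h import *
for n in("top2","top3"):print(n,gasket(cv2.imread(f"pics/{n}.png")))
av=lambda:np.mean([snapshot("top").astype(float) for _ in range(4)],0)
print("in",gasket(av()));arm.move_gripper(.78,20);print("out",gasket(av()),gap(),arm.read_time());cv2.imwrite("pics/top4.png",snapshot("top"))
E
```

```text
top2 (np.float64(1.6), np.float64(1.56), np.float64(26.05))
top3 (np.float64(1.42), np.float64(1.49), np.float64(25.03))
in (np.float64(0.8), np.float64(0.8), np.float64(22.13))
out (np.float64(0.91), np.float64(0.97), np.float64(23.0)) (np.float64(101.24), np.float64(36.2), np.float64(-66.5)) 27.6583
```

The gasket reading gives a thickness of about 3.15 mm with the trigger in (17–20 N) and 3.7 mm after letting out (14–15 N held). I want about 20 N held, so I'll add a peak about 0.9 mm deeper and stop on gasket thickness.

```bash
python3 - <<'E'
from h import *
av=lambda n=4:np.mean([snapshot("top").astype(float) for _ in range(n)],0)
arm.move_gripper(.66,25)
for o in(.62,.60,.59,.58,.57,.56):
    fine((o,),25);g=gasket(av());c=((1.52-g[1])/1.52*36,(25.5-g[2])*6);print("   ",g,"N est",np.round(c,1))
    if np.mean(c)>=22.5: break
E
```

```text
0.62 lag    30e-4 [-4.25  6.54 13.36] 28.19 0.0
    (np.float64(0.71), np.float64(0.74), np.float64(23.06)) N est [18.5 14.6]
0.60 lag    41e-4 [-4.51  8.73 17.58] 28.61 0.0
    (np.float64(0.63), np.float64(0.68), np.float64(22.99)) N est [19.9 15.1]
0.59 lag     5e-4 [-4.94  8.85 18.83] 29.02 0.0
    (np.float64(0.56), np.float64(0.65), np.float64(22.17)) N est [20.6 20. ]
0.58 lag    54e-4 [-4.88  8.45 21.32] 29.44 0.0
    (np.float64(0.54), np.float64(0.58), np.float64(22.52)) N est [22.3 17.9]
0.57 lag    60e-4 [-4.73  9.53 22.63] 29.86 0.0
    (np.float64(0.53), np.float64(0.57), np.float64(21.79)) N est [22.5 22.3]
0.56 lag    64e-4 [-5.23 10.4  23.56] 30.27 0.0
    (np.float64(0.53), np.float64(0.56), np.float64(20.76)) N est [22.7 28.4]
```

```bash
python3 - <<'E'
from h import *
av=lambda n=6:np.mean([snapshot("top").astype(float) for _ in range(n)],0)
g=gasket(av());print("in",g,gap())
arm.move_gripper(.8,25)
g=gasket(av());print("out",g,np.round([(1.52-g[1])/1.52*36,(25.5-g[2])*6],1),gap(),arm.read_time())
p=arm.read_tool_pos();arm.move_gripper(1.0);arm.line_to([p[0],p[1],.2],.1);print(arm.read_ft_force())
g=gasket(av());print("clear",g,gap(),arm.read_time())
arm.line_to([.42,.12,.3],.2);print(arm.read_time())
a=snapshot("top");s=snapshot("scene");cv2.imwrite("pics/top5.png",a)
g=gasket(av());print("away",g)
A=np.hstack([cv2.resize(x,(400,400),interpolation=cv2.INTER_CUBIC) for x in(a[145:230,205:290],s[140:225,195:280])]);cv2.imwrite("pics/p5.png",cv2.convertScaleAbs(A,alpha=1.4))
E
```

```text
in (np.float64(0.54), np.float64(0.56), np.float64(20.76)) (np.float64(98.89), np.float64(36.2), np.float64(-64.1))
out (np.float64(0.66), np.float64(0.68), np.float64(22.84)) [19.9 16. ] (np.float64(99.78), np.float64(36.8), np.float64(-64.4)) 31.7083
[ 0.03504094  0.50416845 -0.11647176]
clear (np.float64(0.65), np.float64(0.68), np.float64(22.33)) (np.float64(100.0), np.float64(36.9), np.float64(-64.6)) 33.8667
34.7083
away (np.float64(0.67), np.float64(0.69), np.float64(22.34))
```

View pics/p5.png

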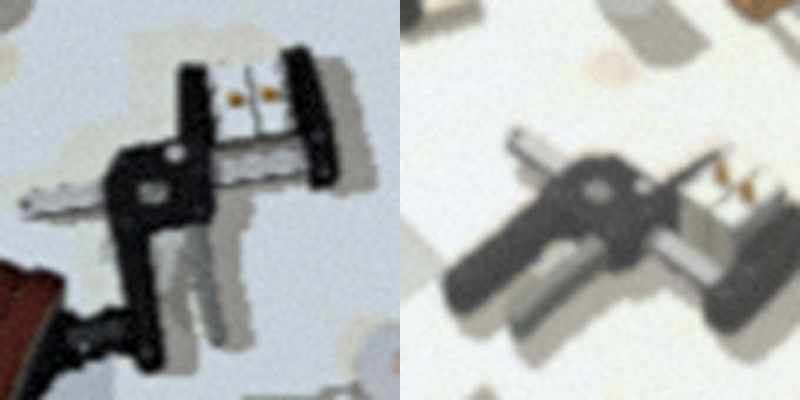

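The cell is upright and gripped, the trigger is out, and the gripper is clear and well above the bench. The gasket has thinned to about 2.7 mm, which is 19–20 N held.

```bash
python3 -c "
from h import *
arm.pause(.5);print(arm.read_ft_force(),arm.read_tool_pos());ticket.finish_job()"
```

```text
[ 0.17922914 -0.59332643 -0.55791178] [0.41998906 0.12002113 0.30000243]
the job is handed in; nothing more can be done
```

I stood the flow cell between the jaws with its end plates facing the pads and let go. I then closed the clamp with three free strokes and three gripping strokes, the last two of them partial. The job is handed in, at about 35 s of the 70 s allowed. I viewed eight pictures in all.

**Grip held:** with the trigger out and the robot clear, the gasket's apparent thickness gives about 20 N and the spacing of the brass stubs about 19 N. Both readings held steady after I backed away. The wrist force there was under 1 N.

**Peak grip:** this is less certain, because it is only an estimate from pictures.
- **Gasket thickness:** about 23 N at the peak.
- **Stub spacing:** about 28 N, which is a noisier measure.
- **Jaw give-back:** the jaw gave back about 1 mm on letting out, which suggests about 26 N.

All three are below 30 N, but the highest leaves little margin.

**Checks that disagreed:**
- **Trigger force:** taking the gripper's 20 N stall at face value gave higher grip forces, about 25–33 N or more in the second gripping stroke. I trusted the gasket measurement instead.
- **Other objects:** I did not measure the beaker, petri dish, jar and timer again at the end. The arm did not go near them.

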